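# Step the dowelling jig's turret to the 10 mm bushing

### The job

The stile in the vise is to be drilled for 10 mm dowels. Push the thumb tab of the dowelling jig's turret round with your fingertips until the 10 mm bushing (the second largest of the five) has clicked in at the index finger over the stile, and then take your hand away. Push gently, without pinching or straining the tab, and leave the glue bottle, dowel box, mallet and frame where they are.

Things in the scene. Friction and masses are not known exactly. Their poses are not given: they have to be found in the camera images.
- vise: Fixed wooden bench vise with two handwheels (chops 360 mm long, 60 mm high) holding a brown door stile on edge (34 mm thick, 430 mm long, top 90 mm above the bench); a dowelling jig is clamped on the stile's middle. Origin on the bench under the stile's centre; y along the stile, z up, x across it. The handwheels (tops 86 mm up) are on the -x side, towards the robot.
- index_tip (a point): Point of the jig's fixed index finger, a small aluminium point 12 mm wide, top 107 mm above the bench, over the far edge of the stile: 18 mm from the vise's origin along its +x. The bushing nearest to it is the one in use. No fixed part but the turret stands higher than 107 mm.
- turret_hub (a point): On the turret's vertical axis at the disc's top face, 111 mm above the bench, 25 mm to the -x side of the vise's origin; axes as the vise's. Steel disc, 74 mm across, with five dark drill bushings (bores 5, 6, 8, 10, 12 mm) 8 mm proud, 60 degrees apart on a 25 mm radius; the tab takes the sixth place. Clockwise from above, starting at the tab: 5, 6, 8, 10, 12 mm.
- turret_turn (a joint): Turret angle, rad, + anticlockwise from above. Clicks at -2.094, -1.047, 0, 1.047, 2.094 put the 5, 6, 8, 10, 12 mm bushing at the index; end stops +-2.23. The tab's direction from above is the vise's yaw + pi + this value. It starts at (or drops at once into) the 5, 6 or 8 mm click. About 3 N on the tab leaves a click; past half-way the detent draws it on to the next; let go nearer a click it returns there.
- bushing_10 (a point): Centre of the top of the 10 mm bushing, 119 mm above the bench. When it is clicked in at the index it stands right above the stile's centre line, 25 mm from the turret's axis towards the index finger; the tab then points 60 degrees anticlockwise (from above) of the vise's -x direction.
- turret: The turret with its one steel thumb tab. Origin on its axis, 99 mm above the bench; its -x axis points out along the tab, z up. The tab's flat arm 14 mm wide reaches to 65 mm from the axis, its top 109 mm above the bench. On it stands the upright thumb piece to push against: 9 mm thick, 45 to 65 mm from the axis, 109 to 137 mm above the bench. Its sides face the turret's +y and -y.
- tab_top (a point): Centre of the top edge of the upright thumb piece, 55 mm from the turret's axis, 137 mm above the bench.
- glue: Bystander: loose white glue bottle, 58 mm across, 150 mm tall, upright on the bench beyond the vise; origin under its centre.
- dowel_box: Bystander: loose open wooden box of dowels, 90 x 120 x 35 mm, on the bench beyond the vise; origin under its centre.
- mallet: Bystander: loose wooden mallet lying to the left of the vise, handle along its -x, 330 mm long, head 130 mm wide and 55 mm high; origin on the bench under the handle near the head.
- frame: Bystander: loose small wooden frame lying flat to the right of the vise, 210 x 160 x 22 mm; origin under its centre.

How it is judged:
At the end, for the whole second after the job is handed in: The turret rests at the 10 mm click (1.047 rad, within 0.07 rad), not turning, and the glue bottle, dowel box, mallet and frame are within 20 mm of where they stood (value of joint turret_turn between 0.977 and 1.117 rad and velocity of joint turret_turn between -0.05 and 0.05 rad/s and distance of each of glue, dowel_box, mallet, frame from where it was at the start of the episode below 0.02 m); the robot touches nothing.
It fails at once if the tab was pinched or strained (more than 25 N from the fingers) (contact force between the fingers and turret above 25 N).
It fails at once if the turret was knocked by the arm instead of the fingers (contact force between the arm and turret above 5 N).
It fails at once if a bystander (glue bottle, dowel box, mallet or frame) was moved or lifted (20 mm) (distance of any of glue, dowel_box, mallet, frame from where it was at the start of the episode above 0.02 m).
It also fails if it takes over 42 s, if anything falls off the work surface, if the arm or the gripper's body presses on something with over 40 N, if the wrist force passes 120 N, or if a joint passes its speed limit or range.

### The arm

A 6-joint arm with a two-finger parallel gripper is mounted at the origin on the work surface. World frame = base frame: x ahead of the robot, y to its left, z up, the work surface at z = 0. Lengths are in m, angles in rad, forces in N, time in s.
With the tool pointing down it reaches from about 0.375 to 0.9 m from the base axis. Payload 3.1 kg.
Tool frame: the origin (TCP) lies on the centre line of the jaws, within the pads' length; the fingertips stand 25 mm ahead of it and the grasp point (between the pads) lies 6 mm ahead of it; x points along the fingers, y is the direction in which the jaws open and shut, and the axes are right-handed (so a half turn about x gives the same grasp; the last joint's range is limited). The gripper opens to 87 mm and grips with 3 to 60 N. Pads are 19 mm wide; open, the fingers measure 117 mm over their backs; the gripper's body (75 mm by 190 mm) begins 51 mm behind the grasp point.
Start: joints at [1.137, 0.527, 1.433, -0, 1.181, -0.178], TCP at [0.157, 0.605, 0.248] pointing down, gripper open.
Joint ranges: [-3.08, 3.08], [-0.75, 2.2], [0.22, 2.44], [-1.43, 4.57], [0, 2.65], [-2.85, 2.85]. Speed limits (rad/s): [2.79, 2.79, 3.14, 3.14, 3.14, 3.14].

### API

Orientations are given as a unit quaternion [x, y, z, w].
In Python, from rig import robot gives the robot as it stands. The module is installed in compiled form; this text tells all that it offers.
- The arm moves only by the tool move_arm, never from a script. Its argument "commands" is a list of rows, each a list of 5 numbers: the gripper's target within -1 to 1 (shut at 1, half-way at 0, fully open at -1), then the shift along the tool's x, y, z in mm, then the turn about the tool's x in degrees. A call has 1 to 8 rows; each row is the pose to reach, as a shift and turn from the pose commanded when the call began, along the tool's axes at that moment; what a row does not reach only later rows make up. A row lasts 1/12 s, in which the tool goes at most 41.7 mm and 7.16 degrees, less where a joint would pass 70% of its speed; a pose out of reach is approached as far as the arm can. A call with a gripper value outside its range is refused whole. The fingers move at their own pace and stop on an object; "newtons" is the grip in N (left out, the last holds). Time passes only in rows, so rows that repeat a pose let the fingers close. It gives the time, the measured TCP pose, the force and the opening at its end, in the units of the state.
- robot.get_obs(): the state, without advancing time (a new reading comes with each control period).
- robot.camera(name): name is "scene" or "top"; returns a dict with "image" (384x512x3 uint8, red, green, blue), "fx", "fy", "cx", "cy" (pixels), "xyz" and "rotation" of the camera in the world. Camera axes: x right, y down, z forward; pixel columns grow to the right and rows downward; lengths in m; the calibration is good to about 2 mm. A picture is of the moment at which its call begins. There is no depth.
- robot.hand_in(): hands the job in, once; it reports no verdict.
Trained networks look in a picture, given as the dict that the camera call returned (one of the last four; its "shot" number tells which), for a name from the list of things; names that differ only in an ending like _2 or _b are one class to them, and where a whole thing is asked for, a point or a joint stands for the part that bears it (a point fixed in the world has none). Each returns a list of dicts, best first, with "p" (0 to 1); they miss things now and then, are a little off and sometimes report something else, mostly with a low value. They report only what shows in the picture. A call takes as long as a camera call.
- robot.regions_of(picture, name): "pixels" (384x512 bool, what is visible of it) and "bbox" ([left, top, right, bottom] in pixels, round what is visible of it).
The state is a dict: "time": time; "q": joint angles; "joint_velocities": joint speeds; "joint_torque": joint torques, N m; "position": TCP position; "tool_rot": TCP orientation; "ft_force": force on the tool from outside, world axes, zero at the start; "moment": the same for the moment, N m; "grip_width": finger opening in m.
Only numpy, scipy, OpenCV 4.12 (cv2) and the standard library are available. Lean on these libraries where they do the work, as an engineer would, in place of code of your own. Each camera call takes 0.05 s, during which the arm holds its last target.

## Working session

There is one attempt and no reset: what is moved stays moved. The work goes in short steps, Python scripts to look and compute and a tool call to move; the robot and the scene stay as the last step left them, time stands still between calls to the robot, and variables do not carry over. Pictures are saved under pics/ and viewed, and the job is handed in when it is done.

Besides the shell and the picture viewer there is one more tool, called after "Call:" as name(argument=value, ...) on one line, values as JSON. move_arm: Moves the arm, as the interface text tells. Its arguments: {"type":"object","properties":{"commands":{"type":"array","items":{"type":"array","items":{"type":"number"}}},"newtons":{"type":"number"}},"required":["commands"]}

```bash
mkdir -p pics; python3 - <<'E'
from rig import robot
import cv2,numpy as np
o=robot.get_obs();print({k:np.round(v,3) for k,v in o.items()})
for n in("top","scene"):
    p=robot.camera(n);cv2.imwrite(f"pics/{n}0.png",p["image"][:,:,::-1])
    print(n,p["fx"],p["fy"],p["cx"],p["cy"],np.round(p["xyz"],4),np.round(p["rotation"],4).tolist())
    for t in("vise","index_tip","turret_hub","turret","bushing_10","tab_top","glue","dowel_box","mallet","frame"):
        try:
            for r in robot.regions_of(p,t)[:2]:
                m=r["pixels"];ys,xs=np.nonzero(m);print(t,round(r["p"],2),r["bbox"],xs.mean().round(1),ys.mean().round(1),m.sum())
        except Exception as e: print(t,e)
E
```

```text
{'time': np.float64(0.0), 'q': array([ 1.137,  0.528,  1.434,  0.   ,  1.181, -0.178]), 'joint_velocities': array([-0.001, -0.   , -0.001, -0.002, -0.   , -0.001]), 'joint_torque': array([  0.   , -44.003, -17.66 ,   0.063,   0.058,  -0.   ]), 'position': array([0.157, 0.604, 0.247]), 'tool_rot': array([ 0.089,  0.702, -0.091,  0.701]), 'ft_force': array([-0.21 ,  0.04 ,  0.337]), 'moment': array([ 0.078,  0.003, -0.012]), 'grip_width': np.float64(0.087)}
top 498.9908079502098 498.9908079502098 254.9037231805052 195.55968207572164 [0.4651 0.0259 1.5689] [0.7167, -0.696, 0.0289, -0.0335]
vise 0.6 [163.5, 168.4, 309.0, 232.9] 237.9 198.2 6355
index_tip 0.64 [168.9, 172.5, 312.3, 237.4] 238.1 198.2 6547
index_tip 0.6 [92.7, 186.4, 140.6, 289.9] 119.0 218.4 1997
turret_hub 0.85 [164.9, 172.8, 312.0, 233.7] 238.1 198.2 6404
turret 0.78 [219.5, 199.6, 249.8, 221.3] 236.0 207.3 554
bushing_10 0.93 [216.7, 193.4, 250.7, 220.5] 235.7 207.2 556
tab_top 0.82 [217.8, 196.6, 249.8, 222.6] 236.2 207.3 537
glue 0.91 [201.4, 139.1, 220.8, 161.6] 210.7 150.8 362
dowel_box 0.86 [248.9, 132.9, 290.9, 1
[... 386 characters left out ...]
41]
vise 0.72 [212.2, 153.3, 318.3, 243.9] 266.5 197.3 5429
vise 0.52 [312.2, 176.5, 332.6, 219.1] 321.3 199.7 654
index_tip 0.94 [210.0, 154.2, 322.8, 241.2] 266.8 197.2 5360
turret_hub 0.72 [210.2, 155.3, 321.3, 244.1] 266.7 196.9 5539
turret 0.57 [254.1, 163.1, 282.3, 183.3] 266.9 173.0 384
bushing_10 0.69 [254.0, 161.5, 286.7, 180.8] 266.9 173.2 361
tab_top 0.63 [251.9, 164.7, 283.6, 180.8] 266.8 173.3 379
glue 0.78 [314.0, 176.3, 331.4, 220.1] 321.3 199.9 644
dowel_box 0.86 [256.0, 218.0, 305.1, 262.9] 280.2 239.9 1260
mallet 0.78 [285.0, 123.8, 362.7, 170.4] 329.7 147.4 1251
frame 0.97 [128.4, 211.8, 209.4, 273.5] 168.9 239.0 2236
frame 0.73 [255.1, 162.5, 280.8, 181.0] 267.3 173.2 371
```

```bash
python3 - <<'E'
import cv2
a=cv2.imread("pics/top0.png");cv2.imwrite("pics/top0z.png",cv2.resize(a[160:260,150:330],None,fx=4.4,fy=4.4,interpolation=cv2.INTER_CUBIC))
a=cv2.imread("pics/scene0.png");cv2.imwrite("pics/scene0z.png",cv2.resize(a[120:270,180:380],None,fx=4,fy=4,interpolation=cv2.INTER_CUBIC))
E
```

```text
(no output)
```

View pics/top0.png

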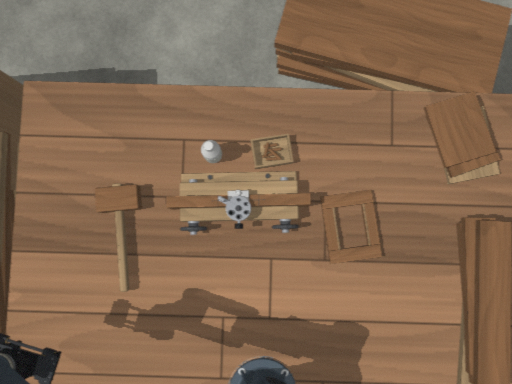

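View pics/top0z.png

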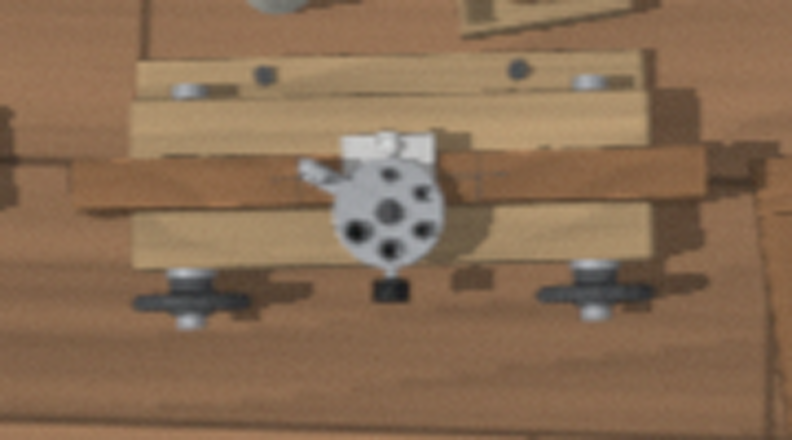

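View pics/scene0z.png

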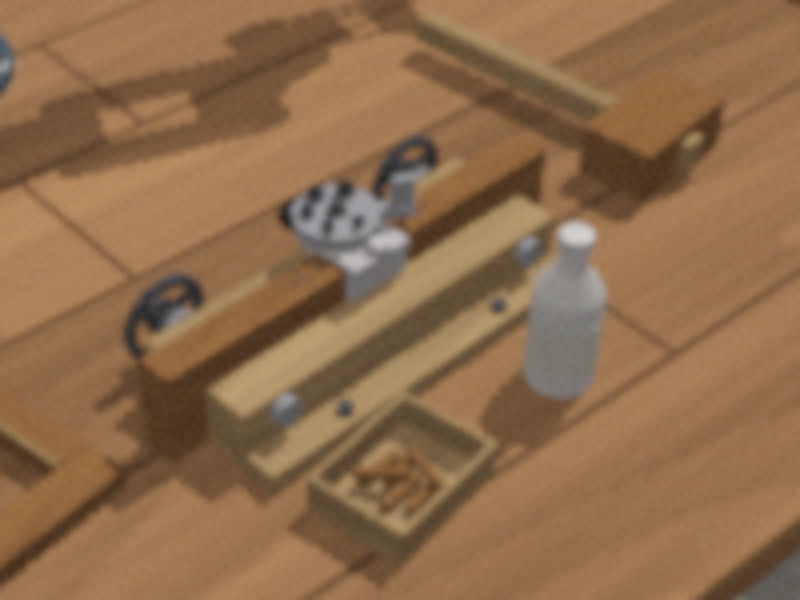

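```bash
cat > h.py <<'E'
import numpy as np,cv2
from scipy.spatial.transform import Rotation as R
def ray(p,u,v,z):
    d=R.from_quat(p["rotation"]).as_matrix()@np.array([(u-p["cx"])/p["fx"],(v-p["cy"])/p["fy"],1]);c=np.array(p["xyz"])
    return c+d*(z-c[2])/d[2]
def proj(p,X):
    X=np.atleast_2d(X);c=(X-np.array(p["xyz"]))@R.from_quat(p["rotation"]).as_matrix()
    return np.c_[p["fx"]*c[:,0]/c[:,2]+p["cx"],p["fy"]*c[:,1]/c[:,2]+p["cy"]]
E
python3 - <<'E'
from h import *
from rig import robot
p=robot.camera("top")
def z(u,v,h): return ray(p,150+u/4.4-.5+.11,160+v/4.4-.5+.11,h)
for n,u,v,h in[("rt",705,148,.09),("rb",708,193,.09),("lt",70,160,.09),("lb",76,205,.09),("hub",389,212,.111),("discL",332,212,.111),("discR",444,212,.111),("discT",389,158,.111),("discB",389,267,.111),("tip",386,136,.107),("tab",308,168,.137),("b5",389,174,.119),("opp",390,248,.119),("b12",357,231,.119)]: print(n,z(u,v,h).round(4))
s=robot.camera("scene")
for n,u,v,h in[("disc c",335,212,.111),("tabtop",400,170,.137)]: print(n,ray(s,180+u/4-.4,120+v/4-.4,h).round(4))
for n in("glue","mallet","dowel_box","frame"):
    for r in robot.regions_of(p,n)[:1]: b=r["bbox"];print(n,ray(p,b[0],b[1],.05).round(3),ray(p,b[2],b[3],.05).round(3))
E
```

```text
rt [ 0.6074 -0.1258  0.09  ]
rb [ 0.577  -0.1284  0.09  ]
lt [0.5868 0.3034 0.09  ]
lb [0.5564 0.298  0.09  ]
hub [0.5565 0.0856 0.111 ]
discL [0.5554 0.1235 0.111 ]
discR [0.5576 0.049  0.111 ]
discT [0.5926 0.0867 0.111 ]
discB [0.52   0.0844 0.111 ]
tip [0.6077 0.0894 0.107 ]
tab [0.5822 0.1385 0.137 ]
b5 [0.5813 0.0861 0.119 ]
opp [0.5323 0.0838 0.119 ]
b12 [0.5429 0.106  0.119 ]
disc c [0.5543 0.0867 0.111 ]
tabtop [0.5714 0.1413 0.137 ]
glue [0.775 0.201 0.05 ] [0.693 0.145 0.05 ]
mallet [0.615 0.521 0.05 ] [0.299 0.377 0.05 ]
dowel_box [0.791 0.059 0.05 ] [ 0.688 -0.079  0.05 ]
frame [ 0.622 -0.151  0.05 ] [ 0.409 -0.344  0.05 ]
```

```bash
cat >> h.py <<'E'
HUB=np.array([.5565,.0858]);YAW=.047
def plan(o,phis_deg,tipz,d,yawoff=0,r=.055,ref=None):
    """rows shift/turn from pose o for tab angles phi (world deg)"""
    M=R.from_quat(o["tool_rot"]).as_matrix();P=np.array(o["position"])
    ya=np.degrees(np.arctan2(M[1,1],M[0,1]))
    out=[]
    for i,ph in enumerate(np.atleast_1d(phis_deg)):
        a=np.radians(ph);er=np.array([np.cos(a),np.sin(a)]);et=np.array([-er[1],er[0]])
        dd=np.atleast_1d(d)[min(i,np.size(d)-1)]
        T=np.r_[HUB+r*er-dd*et,tipz+.025]
        s=M.T@(T-P)*1000
        t=(ph+yawoff-ya+180)%360-180   # desired world yaw change of tool y
        if ref is not None: pass
        out.append([*s.round(1),round(-t,1)])  # tool x points down: world +yaw = -turn
    return ya,out
E
python3 - <<'E'
from h import *
from rig import robot
o=robot.get_obs();M=R.from_quat(o["tool_rot"]).as_matrix();print(M.round(3))
ya=np.degrees(np.arctan2(M[1,1],M[0,1]));print(ya, np.degrees(o["q"]).round(1))
print(plan(o,[62.7],.222,.026),plan(o,[62.7],.222,.026,180))
E
```

```text
[[-0.     0.252  0.968]
 [-0.     0.968 -0.252]
 [-1.    -0.    -0.   ]]
75.40334971868313 [ 65.2  30.2  82.1   0.   67.7 -10.2]
(np.float64(75.40334971868313), [[np.float64(0.6), np.float64(-353.7), np.float64(554.4), np.float64(12.7)]]) (np.float64(75.40334971868313), [[np.float64(0.6), np.float64(-353.7), np.float64(554.4), np.float64(-167.3)]])
```

Call:
move_arm(commands=[[1, 0, -22, 34, 7], [1, 0, -44, 69, 14], [1, 0, -66, 103, 21], [1, 0, -88, 138, 28], [1, 0, -110, 172, 35], [1, 0, -132, 207, 42], [1, 0, -154, 241, 49], [1, 0, -176, 276, 56]], newtons=20)

```text
time: 2.07
position: [0.3812, 0.3634, 0.2478]
tool_rot: [0.41, 0.576, -0.41, 0.576]
ft_force: [0.4, 0.6, 0.1]
grip_width: 0.0421
```

```bash
python3 - <<'E'
from h import *
from rig import robot
o=robot.get_obs();print(o["position"].round(3),np.degrees(o["q"]).round(1),o["grip_width"])
print(plan(o,[62.7],.222,.028,180))
E
```

```text
[0.381 0.363 0.248] [31.5 22.6 96.1  0.  61.2 12.4] 0.042050052030021545
(np.float64(19.06748634681167), [[np.float64(0.8), np.float64(134.1), np.float64(302.0), np.float64(136.4)]])
```

Call:
move_arm(commands=[[1, 0, 17, 38, 7], [1, 0, 34, 76, 14], [1, 0, 50, 113, 21], [1, 0, 67, 151, 28], [1, 0, 84, 189, 35], [1, 0, 101, 227, 42], [1, 0, 117, 264, 49], [1, 0, 134, 302, 56]])

```text
time: 2.73
position: [0.6079, 0.1229, 0.2476]
tool_rot: [-0.633, -0.316, 0.633, -0.316]
ft_force: [0.7, 1.0, 1.3]
grip_width: 0.0011
```

Call:
move_arm(commands=[[1, 0, 0, 0, 7], [1, 0, 0, 0, 14], [1, 0, 0, 0, 21], [1, 0, 0, 0, 28], [1, 0, 0, 0, 35], [1, 0, 0, 0, 42], [1, 0, 0, 0, 49], [1, 0, 0, 0, 56]])

```text
time: 3.4
position: [0.6069, 0.1245, 0.2475]
tool_rot: [-0.707, 0.018, 0.707, 0.018]
ft_force: [0.2, -0.1, -0.6]
grip_width: 0.0004
```

Call:
move_arm(commands=[[1, 0, 0, 0, 7], [1, 0, 0, 0, 14], [1, 0, 0, 0, 21], [1, 0, 0, 0, 24], [1, 0, 0, 0, 24]])

```text
time: 3.82
position: [0.6069, 0.1246, 0.2476]
tool_rot: [-0.688, 0.163, 0.688, 0.163]
ft_force: [-0.3, 0.9, 0.6]
grip_width: 0.0008
```

```bash
python3 - <<'E'
from h import *
from rig import robot
o=robot.get_obs();print(o["time"],o["position"].round(4),np.degrees(o["q"]).round(1),o["grip_width"],o["ft_force"])
print(plan(o,[62.7],.125,.028,180))
for n in("top","scene"):
    p=robot.camera(n);q=proj(p,np.r_[HUB,.111])[0].astype(int)
    a=p["image"][q[1]-60:q[1]+60,q[0]-75:q[0]+75,::-1];cv2.imwrite(f"pics/{n}1.png",cv2.resize(a,None,fx=5,fy=5,interpolation=cv2.INTER_CUBIC))
E
```

```text
3.8167 [0.6069 0.1246 0.2476] [  1.3  29.8  82.9   0.   67.3 117.9] 0.0007888369004894851 [-0.26731055  0.86956461  0.62367222]
(np.float64(-116.64304932591968), [[np.float64(97.6), np.float64(2.6), np.float64(-1.0), np.float64(0.7)]])
```

View pics/scene1.png

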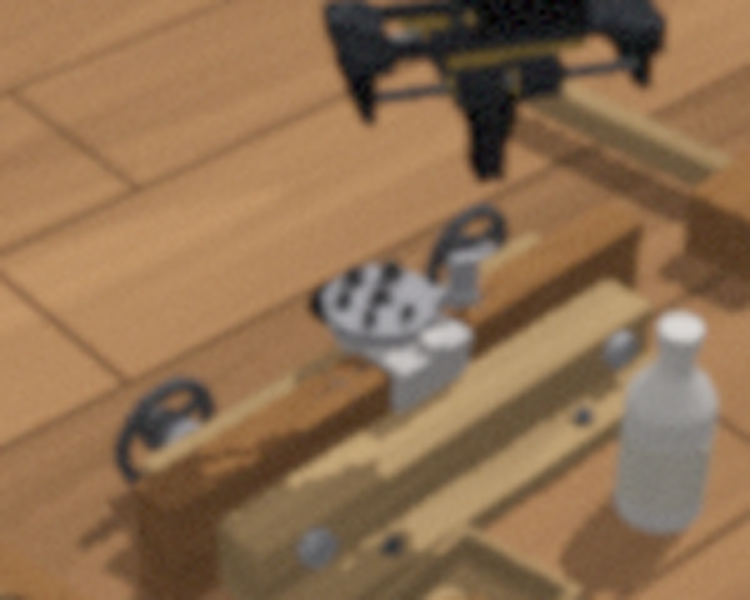

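View pics/top1.png

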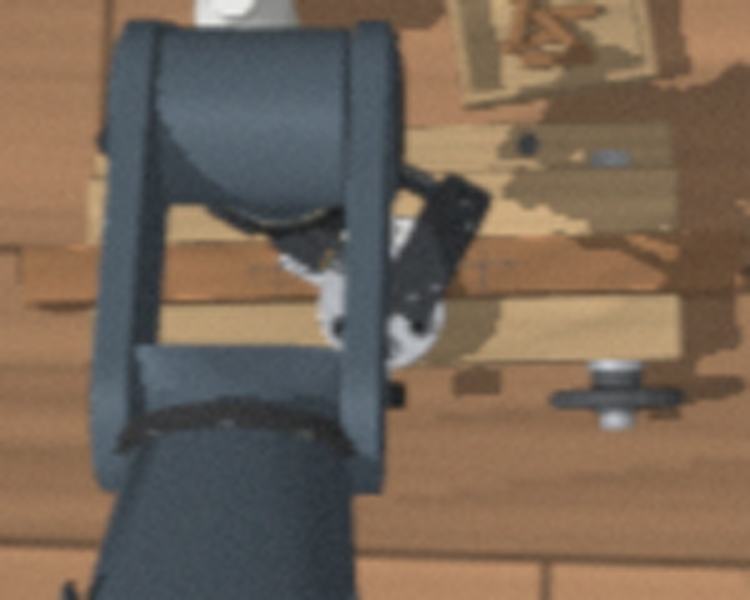

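The scene view (fingers at about (487,170), tab at (462,275)) and the top view show shut fingers above and to the index side of the tab. Next I lower them beside it.

Call:
move_arm(commands=[[1, 20, 3, -1, 1], [1, 40, 3, -1, 1], [1, 60, 3, -1, 1], [1, 75, 3, -1, 1], [1, 85, 3, -1, 1], [1, 92, 3, -1, 1], [1, 97, 3, -1, 1], [1, 97, 3, -1, 1]])

```text
time: 4.58
position: [0.6063, 0.1214, 0.1499]
tool_rot: [-0.686, 0.169, 0.687, 0.168]
ft_force: [0.5, 0.4, -0.1]
grip_width: 0.0007
```

```bash
python3 - <<'E'
from h import *
from rig import robot
o=robot.get_obs();print(o["time"],o["position"].round(4),o["grip_width"],o["ft_force"])
print(*plan(o,[62.7]*3+[67,72,77,82,87],.125,[.024,.019,.014,.014],180)[1],sep="\n")
p=robot.camera("scene");q=proj(p,np.r_[HUB,.111])[0].astype(int)
a=p["image"][q[1]-60:q[1]+60,q[0]-75:q[0]+75,::-1];cv2.imwrite(f"pics/scene2.png",cv2.resize(a,None,fx=5,fy=5,interpolation=cv2.INTER_CUBIC))
E
```

```text
4.5833 [0.6063 0.1214 0.1499] 0.0007422052526817602 [ 0.54564945  0.43077163 -0.12193031]
[np.float64(-0.1), np.float64(-0.5), np.float64(3.9), np.float64(-0.3)]
[np.float64(-0.1), np.float64(-0.4), np.float64(8.9), np.float64(-0.3)]
[np.float64(-0.1), np.float64(-0.4), np.float64(13.9), np.float64(-0.3)]
[np.float64(-0.1), np.float64(-1.3), np.float64(18.1), np.float64(-4.6)]
[np.float64(-0.1), np.float64(-1.9), np.float64(23.0), np.float64(-9.6)]
[np.float64(-0.1), np.float64(-2.1), np.float64(27.9), np.float64(-14.6)]
[np.float64(-0.1), np.float64(-1.9), np.float64(32.9), np.float64(-19.6)]
[np.float64(-0.1), np.float64(-1.2), np.float64(37.8), np.float64(-24.6)]
```

View pics/scene2.png

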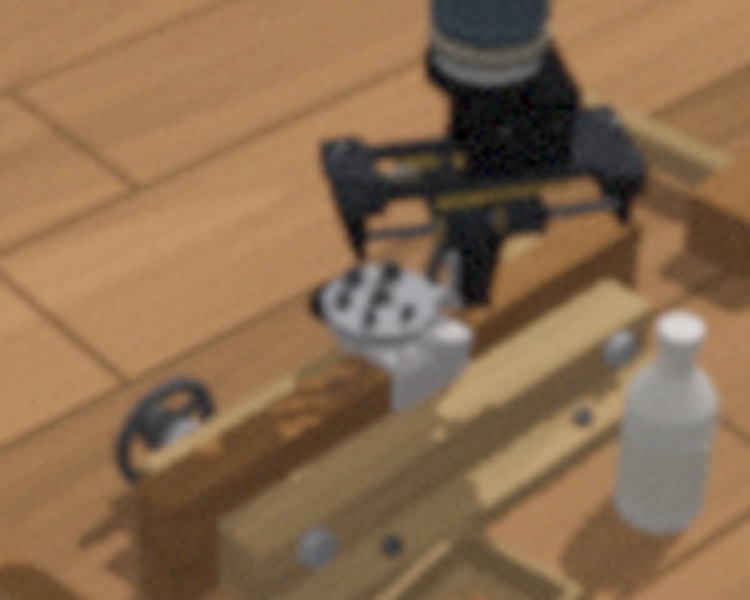

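The fingertips (480,290) are just on the index side of the tab (450,275), clear of the disc, so I start pushing slowly.

Call:
move_arm(commands=[[1, 0, 0, 3, 0], [1, 0, 0, 6, 0], [1, 0, 0, 8, 0], [1, 0, 0, 10, 0], [1, 0, 0, 12, 0], [1, 0, 0, 14, 0], [1, 0, -1, 16, -2], [1, 0, -1, 18, -4]])

```text
time: 5.3
position: [0.5919, 0.1305, 0.1508]
tool_rot: [0.693, -0.144, -0.691, -0.144]
ft_force: [1.8, -0.9, -1.4]
grip_width: 0.0007
```

```bash
python3 - <<'E'
from h import *
from rig import robot
o=robot.get_obs();print(o["time"],o["position"].round(4),o["grip_width"],o["ft_force"])
print(*plan(o,67+3.5*np.arange(1,9),.125,.014,180)[1],sep="\n")
E
```

```text
5.3 [0.5919 0.1305 0.1508] 0.0006880106138846093 [ 1.80983423 -0.88284492 -1.42496396]
[np.float64(0.8), np.float64(-0.7), np.float64(4.5), np.float64(-4.0)]
[np.float64(0.8), np.float64(-1.2), np.float64(7.9), np.float64(-7.5)]
[np.float64(0.8), np.float64(-1.5), np.float64(11.4), np.float64(-11.0)]
[np.float64(0.8), np.float64(-1.6), np.float64(14.8), np.float64(-14.5)]
[np.float64(0.8), np.float64(-1.5), np.float64(18.3), np.float64(-18.0)]
[np.float64(0.8), np.float64(-1.2), np.float64(21.7), np.float64(-21.5)]
[np.float64(0.7), np.float64(-0.6), np.float64(25.2), np.float64(-25.0)]
[np.float64(0.7), np.float64(0.1), np.float64(28.5), np.float64(-28.5)]
```

Call:
move_arm(commands=[[1, 1, -0.5, 4, -4], [1, 1, -1, 8, -7.5], [1, 1, -1.5, 11.5, -11], [1, 1, -1.5, 15, -14.5], [1, 1, -1.5, 18.5, -18], [1, 1, -1, 22, -21.5], [1, 1, -0.5, 25, -25], [1, 1, 0, 28.5, -28.5]])

```text
time: 5.97
position: [0.5655, 0.1423, 0.15]
tool_rot: [0.707, 0.031, -0.706, 0.031]
ft_force: [0.5, 0.1, 0.1]
grip_width: 0.0008
```

```bash
python3 - <<'E'
from h import *
from rig import robot
o=robot.get_obs();print(o["time"],o["position"].round(4),o["grip_width"],o["ft_force"])
print(*plan(o,95+3.5*np.arange(1,9),.125,.014,180)[1],sep="\n")
p=robot.camera("scene");q=proj(p,np.r_[HUB,.111])[0].astype(int)
a=p["image"][q[1]-60:q[1]+60,q[0]-75:q[0]+75,::-1];cv2.imwrite(f"pics/scene3.png",cv2.resize(a,None,fx=5,fy=5,interpolation=cv2.INTER_CUBIC))
E
```

```text
5.9667 [0.5655 0.1423 0.15  ] 0.0007787611225813406 [0.49151763 0.13626876 0.08042636]
[np.float64(-0.0), np.float64(-0.2), np.float64(3.3), np.float64(-3.4)]
[np.float64(-0.0), np.float64(-0.8), np.float64(6.7), np.float64(-6.9)]
[np.float64(-0.0), np.float64(-1.1), np.float64(10.2), np.float64(-10.4)]
[np.float64(-0.0), np.float64(-1.2), np.float64(13.6), np.float64(-13.9)]
[np.float64(-0.1), np.float64(-1.1), np.float64(17.1), np.float64(-17.4)]
[np.float64(-0.1), np.float64(-0.9), np.float64(20.5), np.float64(-20.9)]
[np.float64(-0.1), np.float64(-0.3), np.float64(24.0), np.float64(-24.4)]
[np.float64(-0.1), np.float64(0.4), np.float64(27.4), np.float64(-27.9)]
```

View pics/scene3.png

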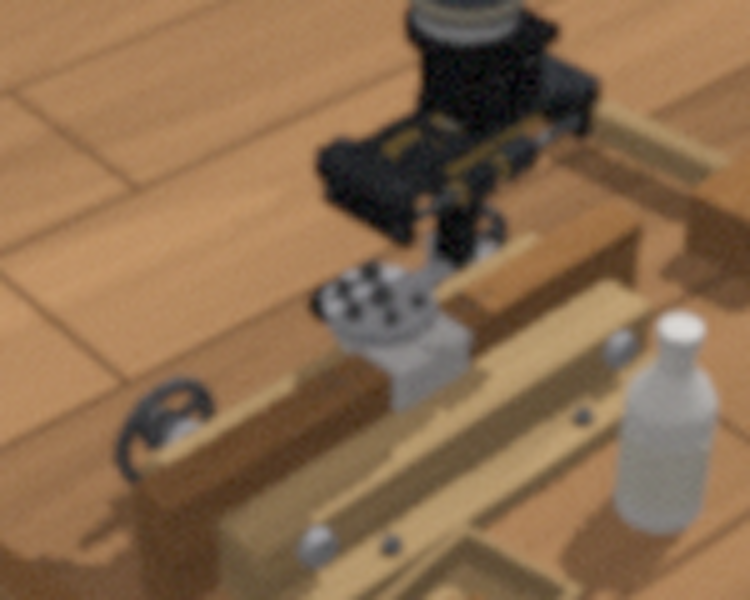

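The disc and tab have turned with the finger (tab arm at about (440,270)), and forces are under 3 N. I carry on round the arc.

Call:
move_arm(commands=[[1, 0, 0, 3.5, -3.5], [1, 0, -1, 7, -7], [1, 0, -1, 10, -10.5], [1, 0, -1, 13.5, -14], [1, 0, -1, 17, -17.5], [1, 0, -1, 20.5, -21], [1, 0, 0, 24, -24.5], [1, 0, 0.5, 27.5, -28]])

```text
time: 6.68
position: [0.5382, 0.1394, 0.1497]
tool_rot: [0.679, 0.201, -0.677, 0.201]
ft_force: [3.4, 1.9, -1.5]
grip_width: 0.0004
```

```bash
python3 - <<'E'
from h import *
from rig import robot
o=robot.get_obs();print(o["time"],o["position"].round(4),o["grip_width"],o["ft_force"])
print(*plan(o,123+3.5*np.arange(1,9),.125,.014,180)[1],sep="\n")
E
```

```text
6.6833 [0.5382 0.1394 0.1497] 0.00039617722260121545 [ 3.43297364  1.86155209 -1.45482943]
[np.float64(-0.3), np.float64(-0.8), np.float64(3.2), np.float64(-3.5)]
[np.float64(-0.3), np.float64(-1.3), np.float64(6.6), np.float64(-7.0)]
[np.float64(-0.3), np.float64(-1.7), np.float64(10.1), np.float64(-10.5)]
[np.float64(-0.3), np.float64(-1.8), np.float64(13.5), np.float64(-14.0)]
[np.float64(-0.3), np.float64(-1.7), np.float64(17.0), np.float64(-17.5)]
[np.float64(-0.3), np.float64(-1.4), np.float64(20.5), np.float64(-21.0)]
[np.float64(-0.3), np.float64(-0.9), np.float64(23.9), np.float64(-24.5)]
[np.float64(-0.3), np.float64(-0.2), np.float64(27.3), np.float64(-28.0)]
```

Call:
move_arm(commands=[[1, 0, -0.5, 3, -3.5], [1, 0, -1, 6.5, -7], [1, 0, -1.5, 10, -10.5], [1, 0, -1.5, 13.5, -14], [1, 0, -1.5, 17, -17.5], [1, 0, -1.5, 20.5, -21], [1, 0, -1, 24, -24.5], [1, 0, 0, 27.5, -28]])

```text
time: 7.35
position: [0.5149, 0.1245, 0.1498]
tool_rot: [0.61, 0.359, -0.609, 0.359]
ft_force: [-0.2, -0.1, 0.4]
grip_width: 0.0005
```

```bash
python3 - <<'E'
from h import *
from rig import robot
o=robot.get_obs();print(o["time"],o["position"].round(4),o["grip_width"],o["ft_force"])
print(*plan(o,151+3.5*np.arange(1,9),.125,.014,180)[1],sep="\n")
E
```

```text
7.35 [0.5149 0.1245 0.1498] 0.0005291703235984749 [-0.23347367 -0.10785009  0.39319739]
[np.float64(-0.2), np.float64(-0.7), np.float64(3.1), np.float64(-3.5)]
[np.float64(-0.2), np.float64(-1.2), np.float64(6.5), np.float64(-7.0)]
[np.float64(-0.2), np.float64(-1.5), np.float64(9.9), np.float64(-10.5)]
[np.float64(-0.2), np.float64(-1.7), np.float64(13.4), np.float64(-14.0)]
[np.float64(-0.2), np.float64(-1.6), np.float64(16.9), np.float64(-17.5)]
[np.float64(-0.2), np.float64(-1.3), np.float64(20.3), np.float64(-21.0)]
[np.float64(-0.2), np.float64(-0.8), np.float64(23.7), np.float64(-24.5)]
[np.float64(-0.2), np.float64(-0.0), np.float64(27.1), np.float64(-28.0)]
```

Call:
move_arm(commands=[[1, 0, -0.5, 3, -3.5], [1, 0, -1, 6.5, -7], [1, 0, -1.5, 10, -10.5], [1, 0, -1.5, 13.5, -14], [1, 0, -1.5, 17, -17.5], [1, 0, -1.5, 20.5, -21], [1, 0, -1, 23.5, -24.5], [1, 0, 0, 27, -28]])

```text
time: 8.02
position: [0.5012, 0.1008, 0.1497]
tool_rot: [0.504, 0.496, -0.504, 0.496]
ft_force: [0.9, 4.0, 0.4]
grip_width: 0.0005
```

```bash
python3 - <<'E'
from h import *
from rig import robot
o=robot.get_obs();print(o["time"],o["position"].round(4),o["grip_width"],o["ft_force"])
print(*plan(o,179+3.5*np.arange(1,9),.125,.014,180)[1],sep="\n")
p=robot.camera("top");q=proj(p,np.r_[HUB,.111])[0].astype(int)
a=p["image"][q[1]-60:q[1]+60,q[0]-75:q[0]+75,::-1];cv2.imwrite(f"pics/top4.png",cv2.resize(a,None,fx=5,fy=5,interpolation=cv2.INTER_CUBIC))
E
```

```text
8.0167 [0.5012 0.1008 0.1497] 0.0005381455211436696 [0.89206787 4.00644438 0.38724346]
[np.float64(-0.3), np.float64(-0.2), np.float64(3.4), np.float64(-3.5)]
[np.float64(-0.3), np.float64(-0.7), np.float64(6.8), np.float64(-7.0)]
[np.float64(-0.3), np.float64(-1.1), np.float64(10.3), np.float64(-10.5)]
[np.float64(-0.4), np.float64(-1.2), np.float64(13.7), np.float64(-14.0)]
[np.float64(-0.4), np.float64(-1.1), np.float64(17.2), np.float64(-17.5)]
[np.float64(-0.4), np.float64(-0.8), np.float64(20.6), np.float64(-21.0)]
[np.float64(-0.4), np.float64(-0.3), np.float64(24.1), np.float64(-24.5)]
[np.float64(-0.4), np.float64(0.4), np.float64(27.5), np.float64(-28.0)]
```

View pics/top4.png

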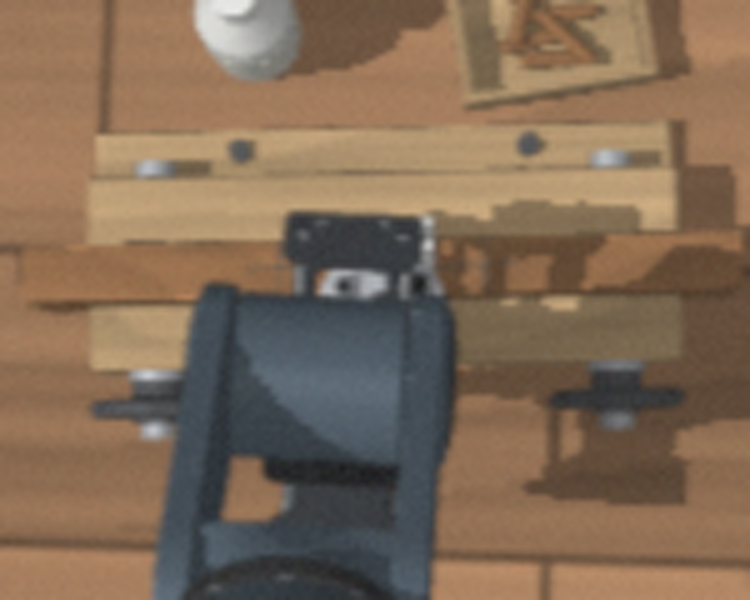

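The arm hides most of the turret from above; forces are still about 4 N. I keep going.

Call:
move_arm(commands=[[1, 0, 0, 3.5, -3.5], [1, 0, -0.5, 7, -7], [1, 0, -1, 10.5, -10.5], [1, 0, -1, 13.5, -14], [1, 0, -1, 17, -17.5], [1, 0, -1, 20.5, -21], [1, 0, -0.5, 24, -24.5], [1, 0, 0.5, 27.5, -28]])

```text
time: 8.73
position: [0.5014, 0.0735, 0.1497]
tool_rot: [0.37, 0.603, -0.37, 0.603]
ft_force: [-0.1, 1.3, 0.2]
grip_width: 0.0007
```

```bash
python3 - <<'E'
from h import *
from rig import robot
o=robot.get_obs();print(o["time"],o["position"].round(4),o["grip_width"],o["ft_force"],np.degrees(o["q"]).round(1))
print(*plan(o,207+3*np.arange(1,9),.125,.014,180)[1],sep="\n")
E
```

```text
8.7333 [0.5014 0.0735 0.1497] 0.0007359008870294466 [-0.13479944  1.26774347  0.16781961] [ -4.3  29.8 104.3   0.   45.9 -31.3]
[np.float64(-0.3), np.float64(-1.0), np.float64(3.0), np.float64(-3.1)]
[np.float64(-0.3), np.float64(-1.5), np.float64(5.9), np.float64(-6.1)]
[np.float64(-0.3), np.float64(-1.8), np.float64(8.9), np.float64(-9.1)]
[np.float64(-0.3), np.float64(-2.0), np.float64(11.9), np.float64(-12.1)]
[np.float64(-0.3), np.float64(-2.0), np.float64(14.8), np.float64(-15.1)]
[np.float64(-0.3), np.float64(-1.9), np.float64(17.8), np.float64(-18.1)]
[np.float64(-0.3), np.float64(-1.7), np.float64(20.8), np.float64(-21.1)]
[np.float64(-0.3), np.float64(-1.2), np.float64(23.7), np.float64(-24.1)]
```

Call:
move_arm(commands=[[1, 0, -1, 3, -3], [1, 0, -1.5, 6, -6], [1, 0, -2, 9, -9], [1, 0, -2, 12, -12], [1, 0, -2, 15, -15], [1, 0, -2, 18, -18], [1, 0, -1.5, 21, -21], [1, 0, -1, 23.5, -24]])

```text
time: 9.4
position: [0.5112, 0.0516, 0.1496]
tool_rot: [0.237, 0.666, -0.237, 0.666]
ft_force: [0.4, -0.4, 0.5]
grip_width: 0.0004
```

```bash
python3 - <<'E'
from h import *
from rig import robot
o=robot.get_obs();print(o["time"],o["position"].round(4),o["grip_width"],o["ft_force"])
for n in("top","scene"):
    p=robot.camera(n);q=proj(p,np.r_[HUB,.111])[0].astype(int)
    a=p["image"][q[1]-60:q[1]+60,q[0]-75:q[0]+75,::-1];cv2.imwrite(f"pics/{n}5.png",cv2.resize(a,None,fx=5,fy=5,interpolation=cv2.INTER_CUBIC))
E
```

```text
9.4 [0.5112 0.0516 0.1496] 0.0003836892642754096 [ 0.41700123 -0.42424633  0.47051142]
```

View pics/top5.png

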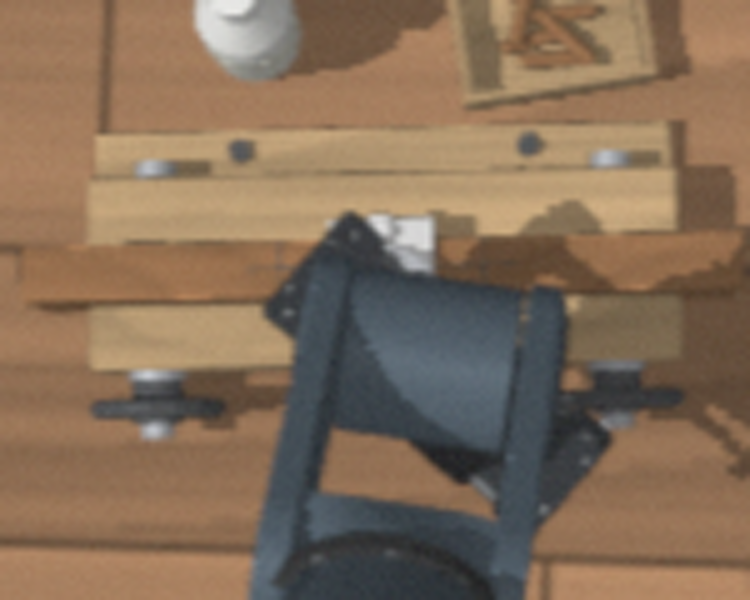

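View pics/scene5.png

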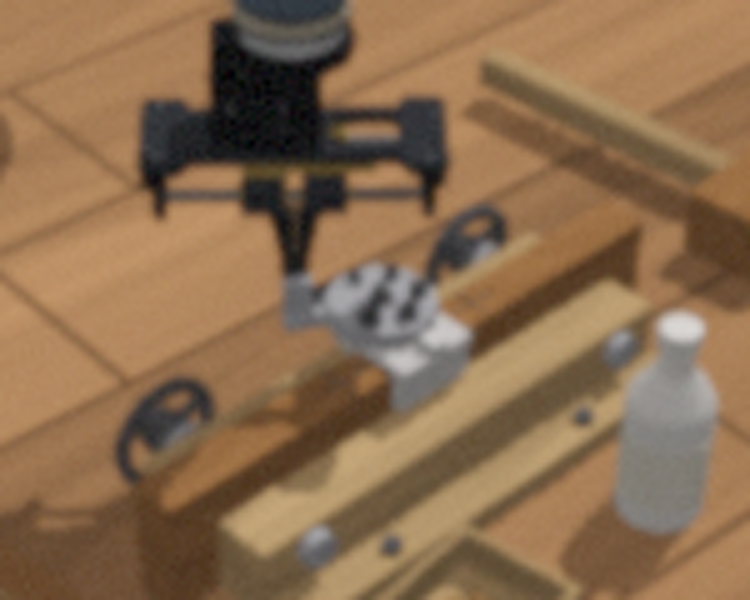

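The tab (300,300 in the scene view) has jumped on ahead and no force shows. I back off and lift.

Call:
move_arm(commands=[[1, 0, 0, -8, 0], [1, 0, 0, -16, 0], [1, -25, 0, -16, 0], [1, -50, 0, -16, 0], [1, -75, 0, -16, 0], [1, -100, 0, -16, 0], [1, -100, 0, -50, 0], [1, -100, 0, -90, 0]])

```text
time: 10.17
position: [0.4429, 0.1086, 0.2513]
tool_rot: [0.239, 0.664, -0.237, 0.668]
ft_force: [-1.3, 0.3, -1.1]
grip_width: 0.0007
```

Call:
move_arm(commands=[[1, 0, 0, -35, 0], [1, 0, 0, -70, 0], [1, 0, 0, -105, 0], [1, 0, 0, -140, 0], [1, 0, 0, -160, 0], [1, 0, 0, -160, 0]])

```text
time: 10.67
position: [0.3112, 0.2107, 0.2491]
tool_rot: [0.235, 0.668, -0.236, 0.665]
ft_force: [0.1, -0.6, 1.0]
grip_width: 0.0005
```

```bash
python3 - <<'E'
from h import *
from rig import robot
o=robot.get_obs();print(o["time"],o["position"].round(4),o["grip_width"],o["ft_force"])
for n in("top","scene"):
    p=robot.camera(n);q=proj(p,np.r_[HUB,.111])[0].astype(int)
    a=p["image"][q[1]-60:q[1]+60,q[0]-75:q[0]+75,::-1];cv2.imwrite(f"pics/{n}6.png",cv2.resize(a,None,fx=5,fy=5,interpolation=cv2.INTER_CUBIC))
    e=np.radians(180+60)+YAW;print(n,5*(proj(p,np.r_[HUB+.055*np.array([np.cos(e),np.sin(e)]),.137])[0]-q+[75,60]))
    for t in("glue","dowel_box","mallet","frame"): print(t,[(round(r["p"],2),r["bbox"]) for r in robot.regions_of(p,t)[:2]])
E
```

```text
10.6667 [0.3112 0.2107 0.2491] 0.000542256373623113 [ 0.0630592  -0.56232204  1.00462168]
top [461.57566108 347.48284434]
glue [(0.55, [200.9, 138.5, 222.0, 161.8]), (0.5, [228.0, 197.7, 256.6, 220.2])]
dowel_box [(0.6, [250.7, 134.5, 292.9, 167.4])]
mallet [(0.88, [94.7, 183.5, 139.4, 292.3]), (0.39, [249.1, 134.6, 294.6, 169.0])]
frame [(0.65, [226.5, 196.0, 258.2, 219.1]), (0.57, [319.9, 190.3, 380.3, 262.0])]
scene [294.47181079 279.90817699]
glue [(0.78, [314.2, 175.3, 334.5, 219.6])]
dowel_box [(0.64, [256.2, 217.8, 307.2, 262.9]), (0.51, [245.3, 167.4, 275.3, 184.9])]
mallet [(0.66, [284.1, 121.7, 361.4, 170.3]), (0.57, [210.3, 154.4, 320.3, 242.0])]
frame [(0.6, [125.8, 210.8, 211.9, 272.0])]
```

View pics/top6.png

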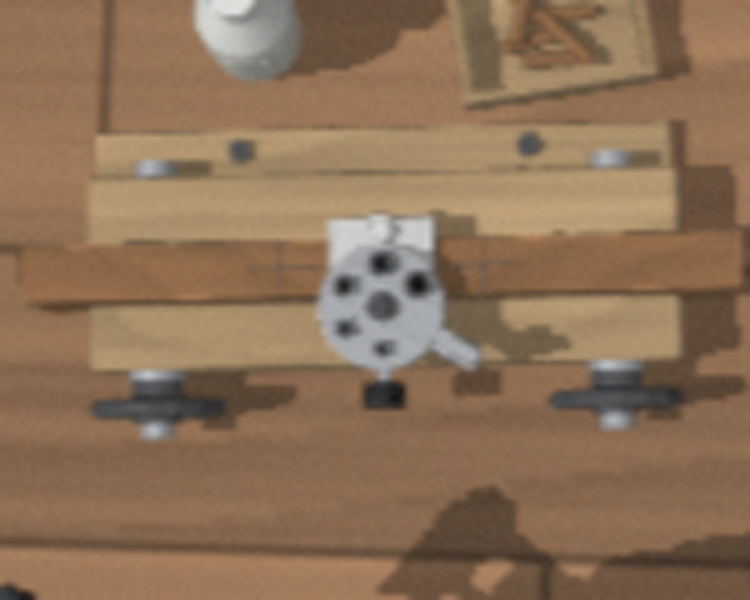

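View pics/scene6.png

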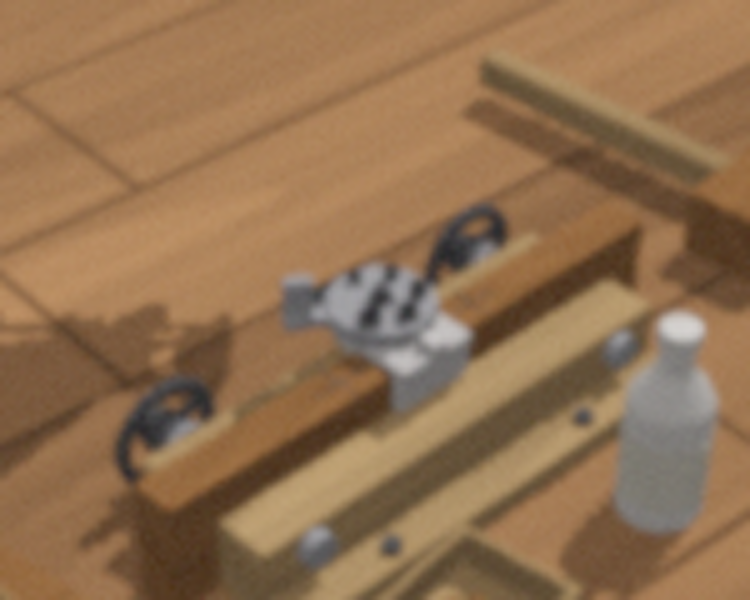

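The top view shows the turret clear of the arm. The second-largest bore (382,263) is in line with the index tip (382,228), and the largest (417,283) is next to it clockwise. The tab top is at about (460,348), against (462,347) predicted for the 10 mm click.

```bash
python3 -c "
from rig import robot
print(robot.hand_in())"
```

```text
the job is handed in; nothing more can be done
None
```

The turret now sits at the 10 mm click, and I've handed the job in at about 11 s of the 42 s allowed; the hand-in gives no verdict. With shut fingertips I pushed the tab anticlockwise from the 5 mm click through the 6 and 8 mm clicks to the 10 mm one. I then backed off, lifted and moved the hand away.

**Turret:** In the last top picture the tab is within about 2 pixels of the 5×-enlarged view of where the 10 mm click puts it. The second-largest bore is in line with the index finger.

**Forces:** The wrist force read about 4.5 N at most. It was read only at the end of each move, so short peaks in between were not seen.

**Bystanders:** The glue bottle, dowel box, mallet and frame are where they were, within the networks' scatter. That scatter is at most about 4 pixels, roughly 10 mm, at the frame's box edges.

**Disagreements:** In the last top picture the networks also reported the turret as "frame" (p 0.65, above the real frame at 0.57) and as "glue" (0.5, below the real bottle at 0.55). I discounted both because of where they were.

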